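# Lay out a set of prime lenses by length in the lens tray

### The arm

A 7-joint arm with a two-finger parallel gripper is mounted at the origin on a cart in front of the work surface, level with it; the furniture and walls round the work are solid. World frame = base frame: x ahead of the robot, y to its left, z up, the work surface at z = 0. Lengths are in mm, angles in rad, forces in N, time in s.
With the tool pointing down it reaches from about 425 to 825 mm from the base axis. Payload 3.6 kg.
Tool frame: the origin (TCP) lies at the centre of the arm's flange, where the gripper is bolted on; the fingertips stand 186 mm ahead of it and the grasp point (between the pads) lies 167 mm ahead of it; z points along the fingers, y is the line along which they close (so a half turn about z gives the same grasp; the last joint's range is limited). The gripper opens to 93 mm and grips with 3 to 60 N. Pads are 15 mm wide; open, the fingers measure 128 mm over their backs; the gripper's body (75 mm by 188 mm) begins 65 mm behind the grasp point.
Start: joints at [-1.147, 0.615, -0.013, 1.423, 0.008, 1.103, -0.04], TCP at [283.17, 585.056, 404.74] pointing down, gripper open.
Joint ranges: [-3.12, 3.12], [-0.3, 2.06], [-1.34, 1.32], [0.26, 2.42], [-1.36, 4.5], [0.01, 1.98], [-2.84, 2.84]. Speed limits (rad/s): [2.79, 2.79, 3.14, 3.14, 3.14, 3.14, 3.14].

### API

Orientations are given as a rotation vector (axis times angle).
In Python, from bench import state, grab_frame, close_job gives the robot as it stands.
- The arm moves only by the tool send_rows, never from a script. Its argument "motion" is a list that holds one entry, the list of rows, each a list of 7 numbers: the closure, from 0 (fully open) to 1 (shut), then the shift along the tool's x, y, z in mm, then the turn, a rotation vector about the tool's x, y, z in degrees. In form: [[[fingers, x, y, z, ax, ay, az], ...]]. A call has 1 to 10 rows; each row is the pose to reach, as a shift and turn from the pose commanded when the call began, along the tool's axes at that moment; what a row does not reach only later rows make up. A row lasts 1/10 s, in which the tool goes at most 50 mm and 8.59 degrees, less where a joint would pass 70% of its speed; a pose out of reach is approached as far as the arm can. A call with a gripper value outside its range is refused whole. The fingers move at their own pace and stop on an object; the grip force is fixed at half the most. Time passes only in rows, so rows that repeat a pose let the fingers close. It gives the time, the measured TCP pose, the force, the opening and the grip force at its end, in the units of the state.
- state(): the state, without advancing time (a new reading comes with each control period).
- grab_frame(name): name is "side" or "top"; returns a dict with "color" (480x640x3 uint8, red, green, blue), "z_map" (480x640 float32, mm along the optical axis (not along the pixel's ray), 0 where there is no reading), "mtx" (3x3 intrinsics, pixels), "k1" (the pictures are not rectified: a ray, as slopes to the right and down, at radius r is drawn at 1 + k1 r^2 times it, then the intrinsics apply), "world_to_cam" (4x4, takes a point from world to camera coordinates). Camera axes: x right, y down, z forward; pixel columns grow to the right and rows downward; lengths in mm; the calibration is good to about 2 mm. A picture is of the moment at which its call begins.
- close_job(): hands the job in; it is judged then, once.
The state is a dict: "t": time; "qpos": joint angles; "dq": joint speeds; "tau": joint torques, N m; "eef_pos": TCP position; "ee_rot": TCP orientation; "wrist_force": force on the tool from outside, world axes, zero at the start; "moment": the same for the moment, N m; "width": opening from 0.0 (shut) to 1.0 (fully open); "finger_force": force on a finger pad.
Only numpy, scipy, OpenCV 4.12 (cv2) and the standard library are available. Lean on these libraries where they do the work, as an engineer would, in place of code of your own. Each camera call takes 0.05 s, during which the arm holds its last target. There are 200 camera calls.

### The job

Get the lens set ready for the camera operator: stand the four lenses in the four wells of the grey lens tray in order of length, the shortest in the well nearest the small box camera and the longest in the well farthest from it. Each must end up upright, right down on the floor of its well, and released; they are glass, so set them down and never let one fall.

Things in the scene. Friction and masses are not known exactly. Their poses are not given: they have to be found in the camera images.
- lens_a_center (a point): centre (on the axis, half-way up) of the shortest lens: a black barrel 41 mm across with ribbed rubber rings, 46 mm tall in all, front glass 23 mm across facing up; its lowest 9 mm is a flat rear cap 40 mm across; about 130 g; stands upright and loose; z axis up along the barrel
- lens_b_center (a point): centre (on the axis, half-way up) of the second shortest lens: a black barrel 42 mm across with ribbed rubber rings, 58 mm tall in all, front glass 27 mm across facing up; its lowest 9 mm is a flat rear cap 40 mm across; about 170 g; stands upright and loose; z axis up along the barrel
- lens_c_center (a point): centre (on the axis, half-way up) of the second longest lens: a black barrel 44 mm across with ribbed rubber rings, 72 mm tall in all, front glass 32 mm across facing up; its lowest 9 mm is a flat rear cap 40 mm across; about 220 g; stands upright and loose; z axis up along the barrel
- lens_d_center (a point): centre (on the axis, half-way up) of the longest lens: a black barrel 46 mm across with ribbed rubber rings, 88 mm tall in all, front glass 38 mm across facing up; its lowest 9 mm is a flat rear cap 40 mm across; about 280 g; stands upright and loose; z axis up along the barrel
- well_1 (a point): centre of the floor of round well 1 of the tray, the well at the -y end of the tray; all four wells are alike: 55 mm across, 6 mm deep, rubber floor 4 mm above the desk, in a row 68 mm apart along the tray's y axis
- well_2 (a point): centre of the floor of round well 2 of the tray; all four wells are alike: 55 mm across, 6 mm deep, rubber floor 4 mm above the desk, in a row 68 mm apart along the tray's y axis
- well_3 (a point): centre of the floor of round well 3 of the tray; all four wells are alike: 55 mm across, 6 mm deep, rubber floor 4 mm above the desk, in a row 68 mm apart along the tray's y axis
- well_4 (a point): centre of the floor of round well 4 of the tray, the well at the +y end of the tray; all four wells are alike: 55 mm across, 6 mm deep, rubber floor 4 mm above the desk, in a row 68 mm apart along the tray's y axis
- lens_tray: fixed flat grey lens tray, 86 mm (x) by 290 mm (y, with a low steel bow 16 mm farther out at each end), top 10 mm above the desk (so a lens held by its upper half keeps the fingers clear of it); origin at the middle of its underside, x across it, y along the row of wells from well 1 to well 4
- box_camera: fixed small black box camera, 66 mm wide, 74 mm deep, 68 mm tall, with a round steel lens mount and black cap on its front; stands on the desk off one end of the tray, about 211 mm from the tray's middle (a countdown timer lies off the other end); origin at the middle of its underside
Not all that is in view belongs to the job. What is shaped like the box_camera but purple or red is not meant.

How it is judged:
By the outcome, as a careful person would: the job done as asked, in the order asked, and still so for the second after the job is handed in, with the robot touching nothing.
It also fails if it takes over 96 s, if anything falls off the work surface, if the arm or the gripper's body presses on something with over 40 N, if the wrist force passes 120 N, or if a joint passes its speed limit or range.

## Working session

There is one attempt and no reset: what is moved stays moved. The work goes in short steps, Python scripts to look and compute and a tool call to move; the robot and the scene stay as the last step left them, time stands still between calls to the robot, and variables do not carry over. Pictures are saved under pics/ and viewed, at most 14 in all, crops included, and the job is handed in when it is done.

Besides the shell and the picture viewer there is one more tool, called after "Emit:" as name([rows], argument=value, ...), one row to a line, values as JSON. send_rows: Moves the arm, as the interface text tells. Its arguments: {"type":"object","properties":{"motion":{"type":"array"}},"required":["motion"]}

```bash
ls; mkdir -p pics
cat > h.py <<'E'
import numpy as np, cv2
from bench import state, grab_frame, close_job
def shot(n,f):
    d=grab_frame(n); cv2.imwrite(f'pics/{f}.png',d['color'][:,:,::-1]); np.savez(f'pics/{f}.npz',**d); return d
def world(d):
    h,w=d['z_map'].shape; K=d['mtx']; D=np.array([float(d['k1']),0,0,0])
    u,v=np.meshgrid(np.arange(w),np.arange(h))
    n=cv2.undistortPoints(np.stack([u,v],-1).reshape(-1,1,2).astype(np.float64),K,D).reshape(h,w,2)
    z=d['z_map'].astype(float)[...,None]
    c=np.concatenate([n*z,z],-1); T=np.linalg.inv(d['world_to_cam'])
    p=c@T[:3,:3].T+T[:3,3]; p[d['z_map']==0]=np.nan
    return p
E
python3 - <<'E'
from h import *
for n in('top','side'):
    d=shot(n,n+'0'); T=np.linalg.inv(d['world_to_cam']); print(n,T.round(2).tolist(),d['mtx'].tolist(),d['k1'])
print(state())
E
```

```text
pics
top [[-0.0, -1.0, 0.09, 425.38], [-1.0, 0.0, -0.01, 20.18], [0.01, -0.09, -1.0, 1297.97], [0.0, 0.0, 0.0, 1.0]] [[572.9345471285309, 0.0, 322.0326253851799], [0.0, 572.9345471285309, 244.25802542562397], [0.0, 0.0, 1.0]] -0.0876838613756111
side [[0.83, -0.36, 0.42, 34.65], [-0.55, -0.54, 0.64, -745.38], [-0.0, -0.77, -0.64, 851.96], [0.0, 0.0, 0.0, 1.0]] [[458.7887766154131, 0.0, 316.0246643677782], [0.0, 458.7887766154131, 234.7486873969732], [0.0, 0.0, 1.0]] -0.10828309964938711
{'t': 0.1, 'qpos': array([-1.14652952,  0.61582969, -0.01259647,  1.42471084,  0.0081508 ,
        1.10339955, -0.04041642]), 'dq': array([ 0.00066722, -0.00192663, -0.00210384, -0.00447909, -0.00161482,
       -0.00032195, -0.0005024 ]), 'tau': array([ 9.74296054e-04, -4.60046053e+01,  2.09751385e-01, -1.66244513e+01,
       -6.12037489e-02,  1.69061153e-02,  1.13759083e-04]), 'eef_pos': array([283.05503235, 584.82798159, 403.70114514]), 'ee_rot': array([-0.70190199, -3.06173532,  0.00354317]), 'wrist_force': array([-0.26087021,  0.01157721, -0.07535178]), 'moment': array([0.01166677, 0.01703189, 0.06868576]), 'finger_force': 0.0, 'width': 1.0023568450092368}
```

View pics/top0.png

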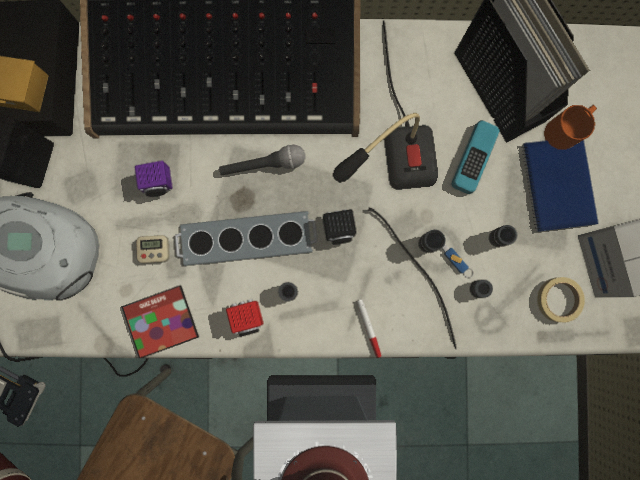

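View pics/side0.png

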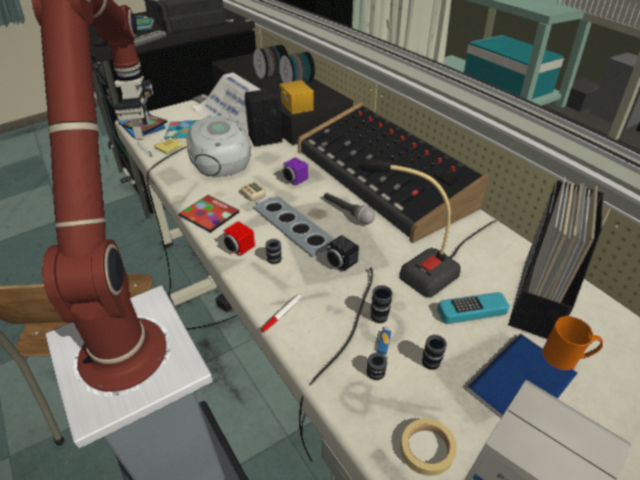

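The top view shows the lenses at about (431,240), (502,236), (480,288) and (288,291). The tray wells are at (201,243), (231,239), (261,236) and (290,233), and the black camera at (340,225) is off the -y end. Next I measure with depth.

Run:
```python
from h import *
d=dict(np.load('pics/top0.npz')); p=world(d)
print('desk z',np.nanmedian(p[300:340,400:420,2]))
for u,v in [(431,240),(502,236),(480,288),(288,291)]:
    q=p[v-22:v+23,u-22:u+23].reshape(-1,3); z=q[:,2]; top=np.nanpercentile(z[z<130],98)
    # central column near lens, upper part
    m=(z>top-8)&(z<top+8)
    c=q[m]; (x,y),r=cv2.minEnclosingCircle(c[:,:2].astype(np.float32))
    print((u,v),'top',top.round(1),'mean',c[:,:2].mean(0).round(1),'circ',round(x,1),round(y,1),round(r,1),m.sum())
# wells: dark blobs on the tray plane
g=cv2.cvtColor(d['color'],cv2.COLOR_RGB2GRAY); w=[]
for u,v in [(201,243),(231,239),(261,236),(290,233)]:
    m=(g[v-18:v+19,u-18:u+19]<45).astype(np.uint8)
    n,l,s,c=cv2.connectedComponentsWithStats(m); k=l[18,18]
    q=p[v-18:v+19,u-18:u+19][l==k]
    e=np.nanmean(q,0); w.append(e); print('well',e.round(1),s[k])
w=np.array(w); print(np.linalg.norm(np.diff(w[:,:2],axis=0),axis=1), w.mean(0))
q=p[205:245,322:358].reshape(-1,3); c=q[(q[:,2]>60)]; print('cam',c.mean(0),np.linalg.norm(c.mean(0)[:2]-w.mean(0)[:2]))
# objects/heights
for n,(u,v) in dict(red=(243,317),lamp=(411,118),mic=(290,157),cord=(400,235),timer=(152,250),gooseneck=(380,145),keys=(457,261),lampbase=(410,170),pad=(560,180)).items():
    print(n,p[v-4:v+5,u-4:u+5].reshape(-1,3).mean(0).round())
```

```text
desk z 0.4282818764415879
(431, 240) top 88.4 mean [ 549.  -235.4] circ 547.8 -235.3 24.2 340
(502, 236) top 73.3 mean [ 562.6 -399.3] circ 562.8 -399.4 23.6 293
(480, 288) top 48.5 mean [ 446.4 -350.3] circ 446.6 -350.5 21.1 260
(288, 291) top 59.4 mean [440.6  78.6] circ 440.6 78.4 20.9 275
well [552.8 279.4   4.7] [  7   7  22  22 376]
well [559.8 212.1   5.2] [  7   8  22  22 373]
well [567.1 144.    5. ] [  7   7  22  23 379]
well [574.1  76.3   5. ] [  7   7  23  22 377]
[67.67768968 68.43694105 68.10786515] [563.46379582 177.92255251   4.94889903]
cam [585.88760241 -33.9838234   66.35034942] 213.08950995967027
red [386. 174.  67.]
lamp [ 796. -180.  150.]
mic [738.  75.  53.]
cord [ 569. -175.    1.]
timer [nan nan nan]
gooseneck [nan nan nan]
keys [ 508. -302.   13.]
lampbase [ 711. -193.   43.]
pad [ 697. -552.   11.]
```

```bash
cat >> h.py <<'E'
from scipy.spatial.transform import Rotation as R
L=dict(a=(446.5,-350.4),b=(440.6,78.5),c=(562.7,-399.3),d=(549,-235.4))
W=[(574.1,76.3),(567,144),(559.8,212),(552.8,279.4)]
def go(x,y,zg):
    "shift in tool axes bringing grasp point to x,y,zg with the tool vertical, and turn giving tool y at +6 deg"
    s=state(); M=R.from_rotvec(s['ee_rot']); a=np.radians(6)
    G=R.from_matrix(np.array([[-np.sin(a),np.cos(a),0],[np.cos(a),np.sin(a),0],[0,0,-1]]).T)
    t=np.array([x,y,zg+167])
    print('t',round(s['t'],2),'pos',s['eef_pos'].round(1),'shift',M.inv().apply(t-s['eef_pos']).round(1),'turn',np.degrees((M.inv()*G).as_rotvec()).round(2),'F',s['wrist_force'].round(1),'w',round(float(s['width']),3),'ff',round(float(s['finger_force']),1))
E
python3 -c "
from h import *
go(*L['b'],200)"
```

```text
t 0.1 pos [283.1 584.8 403.7] shift [-362.4 -387.1   37.6] turn [-0.12  0.07 58.18] F [-0.3  0.  -0.1] w 1.002 ff 0.0
```

Emit:
send_rows([
  [[0, -15, -15, 0, 0, 0, 3], [0, -40, -43, 0, 0, 0, 8], [0, -70, -75, 5, 0, 0, 14], [0, -100, -107, 10, 0, 0, 20], [0, -130, -139, 15, 0, 0, 26], [0, -160, -171, 20, 0, 0, 32], [0, -190, -203, 25, 0, 0, 38], [0, -220, -235, 30, 0, 0, 44], [0, -250, -267, 35, 0, 0, 50], [0, -280, -299, 38, 0, 0, 58]],
])

```text
t: 1.1
eef_pos: [404.9, 192.2, 366.4]
ee_rot: [-2.104, -2.332, 0.001]
wrist_force: [-0.2, 0.5, -0.2]
width: 1.0
finger_force: 0.0
```

```bash
python3 -c "
from h import *
go(*L['b'],38)"
```

```text
t 1.1 pos [404.9 192.2 366.4] shift [-116.7   23.9  161.4] turn [-0.04  0.01 -0.11] F [-0.2  0.5 -0.2] w 1.0 ff 0.0
```

Emit:
send_rows([
  [[0, -30, 6, 0, 0, 0, 0], [0, -60, 12, 5, 0, 0, 0], [0, -90, 18, 20, 0, 0, 0], [0, -110, 23, 40, 0, 0, 0], [0, -117, 24, 60, 0, 0, 0], [0, -117, 24, 75, 0, 0, 0], [0, -117, 24, 80, 0, 0, 0], [0, -117, 24, 80, 0, 0, 0]],
])

```text
t: 1.9
eef_pos: [441.2, 80.3, 286.2]
ee_rot: [-2.097, -2.337, 0.002]
wrist_force: [-0.1, 0.1, -0.4]
width: 0.997
finger_force: 0.0
```

Run:
```python
from h import *
go(*L['b'],38)
d=shot('side','s1'); cv2.imwrite('pics/s1c.png',cv2.resize(d['color'][120:360,160:440,::-1],None,fx=2.5,fy=2.5))
```

```text
t 1.9 pos [441.2  80.3 286.2] shift [-1.7 -0.6 81.2] turn [-0.11  0.01  0.19] F [-0.1  0.1 -0.4] w 0.997 ff 0.0
```

View pics/s1c.png

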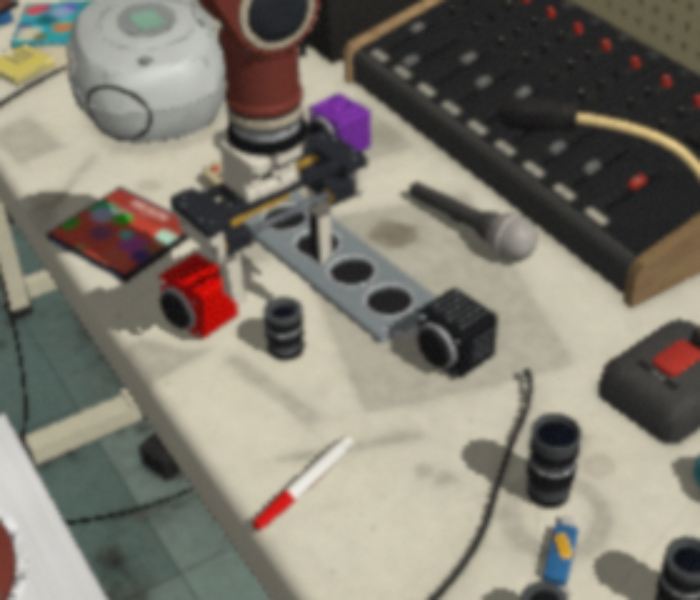

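Side view: the fingers straddle the lens (crop tips at about (237,300) and (320,262), lens top (284,303)). I'll project the expected tip positions to check.

Run:
```python
from h import *
d=dict(np.load('pics/s1.npz')); T=d['world_to_cam']; s=state()
M=R.from_rotvec(s['ee_rot'])
for n,q in dict(tip1=s['eef_pos']+M.apply([0,46,186]),tip2=s['eef_pos']+M.apply([0,-46,186]),btop=[440.6,78.5,58],bbot=[440.6,78.5,0]).items():
    uv=cv2.projectPoints(np.array([q],float),cv2.Rodrigues(T[:3,:3])[0],T[:3,3],d['mtx'],np.array([float(d['k1']),0,0,0]))[0].ravel()
    print(n,((uv-[160,120])*2.5).round(0))
```

```text
tip1 [313. 257.]
tip2 [240. 294.]
btop [280. 308.]
bbot [284. 348.]
```

Consistent with the model. Descend and grip.

Emit:
send_rows([
  [[0, -2, -1, 15, 0, 0, 0], [0, -2, -1, 35, 0, 0, 0], [0, -2, -1, 55, 0, 0, 0], [0, -2, -1, 72, 0, 0, 0], [0, -2, -1, 80, 0, 0, 0], [0, -2, -1, 81, 0, 0, 0], [0, -2, -1, 81, 0, 0, 0]],
])

```text
t: 2.65
eef_pos: [440.9, 78.3, 206.3]
ee_rot: [2.098, 2.338, 0.001]
wrist_force: [0.7, 0.1, 0.8]
width: 0.995
finger_force: 0.0
```

Emit:
send_rows([
  [[1, 0, 0, 0, 0, 0, 0], [1, 0, 0, 0, 0, 0, 0], [1, 0, 0, 0, 0, 0, 0], [1, 0, 0, 0, 0, 0, 0], [1, 0, 0, 0, 0, 0, 0], [1, 0, 0, 0, 0, 0, 0], [1, 0, 0, 0, 0, 0, 0], [1, 0, 0, 0, 0, 0, 0], [1, 0, 0, 0, 0, 0, 0], [1, 0, 0, 0, 0, 0, 0]],
])

```text
t: 3.65
eef_pos: [440.9, 78.1, 205.8]
ee_rot: [2.098, 2.337, 0.001]
wrist_force: [1.7, 0.7, -0.3]
width: 0.449
finger_force: 30.0
```

```bash
python3 -c "
from h import *
go(*W[1],38+30)"
```

```text
t 3.65 pos [440.9  78.1 205.8] shift [ 51.9 132.4 -29.1] turn [0.06 0.01 0.18] F [ 1.7  0.7 -0.3] w 0.449 ff 30.0
```

Emit:
send_rows([
  [[1, 0, 0, -8, 0, 0, 0], [1, 0, 0, -22, 0, 0, 0], [1, 4, 10, -36, 0, 0, 0], [1, 12, 30, -40, 0, 0, 0], [1, 21, 54, -40, 0, 0, 0], [1, 30, 78, -40, 0, 0, 0], [1, 39, 102, -40, 0, 0, 0], [1, 47, 120, -40, 0, 0, 0], [1, 51, 130, -38, 0, 0, 0], [1, 52, 132, -34, 0, 0, 0]],
])

```text
t: 4.65
eef_pos: [566.4, 144.6, 239.5]
ee_rot: [-2.097, -2.339, 0.0]
wrist_force: [0.1, 0.9, -1.9]
width: 0.447
finger_force: 30.0
```

Emit:
send_rows([
  [[1, 0, 0, 4, 0, 0, 0], [1, 0, 0, 8, 0, 0, 0], [1, 0, 0, 8, 0, 0, 0]],
])

```text
t: 4.95
eef_pos: [565.2, 143.3, 230.9]
ee_rot: [-2.098, -2.336, 0.004]
wrist_force: [0.1, -0.0, -3.5]
width: 0.448
finger_force: 30.0
```

Run:
```python
from h import *
go(*W[1],42.8)
d=shot('side','s2'); cv2.imwrite('pics/s2c.png',cv2.resize(d['color'][130:290,200:400,::-1],None,fx=4,fy=3.75,interpolation=cv2.INTER_CUBIC)[:600])
```

```text
t 4.95 pos [565.2 143.3 230.9] shift [ 0.5  1.9 21.1] turn [-0.18  0.03  0.13] F [ 0.1 -0.  -3.5] w 0.448 ff 30.0
```

View pics/s2c.png

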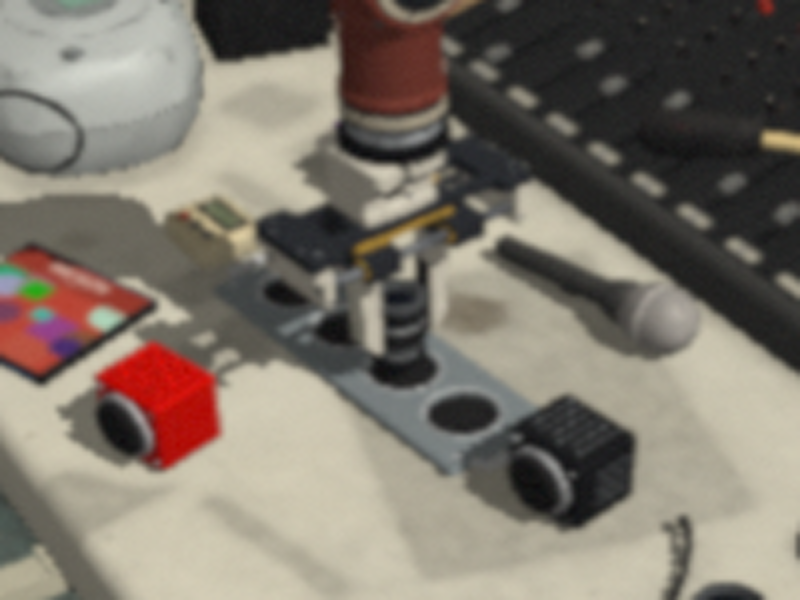

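Lens b hangs upright over well 2 (crop (405,345) above well at (405,370)). Lowering.

Emit:
send_rows([
  [[1, 0, 1, 5, 0, 0, 0], [1, 0, 2, 11, 0, 0, 0], [1, 0, 2, 16, 0, 0, 0], [1, 0, 2, 18, 0, 0, 0], [1, 0, 2, 19, 0, 0, 0], [1, 0, 2, 20, 0, 0, 0], [1, 0, 2, 20, 0, 0, 0]],
])

```text
t: 5.7
eef_pos: [568.2, 144.2, 211.7]
ee_rot: [-2.099, -2.338, 0.0]
wrist_force: [1.6, -0.6, -1.7]
width: 0.447
finger_force: 30.0
```

Emit:
send_rows([
  [[1, 0, 0, 0.5, 0, 0, 0], [1, 0, 0, 0.5, 0, 0, 0], [1, 0, 0, 1, 0, 0, 0], [1, 0, 0, 1, 0, 0, 0]],
])

```text
t: 6.1
eef_pos: [568.2, 144.2, 210.8]
ee_rot: [2.099, 2.338, -0.0]
wrist_force: [-0.3, -0.8, -1.9]
width: 0.446
finger_force: 30.0
```

Emit:
send_rows([
  [[1, 0, 0, 0.5, 0, 0, 0], [1, 0, 0, 1, 0, 0, 0], [1, 0, 0, 1, 0, 0, 0], [1, 0, 0, 1, 0, 0, 0]],
])

```text
t: 6.5
eef_pos: [568.3, 144.2, 209.9]
ee_rot: [2.099, 2.338, 0.0]
wrist_force: [0.7, -0.2, -0.9]
width: 0.447
finger_force: 30.0
```

Emit:
send_rows([
  [[1, 0, 0, 0.4, 0, 0, 0], [1, 0, 0, 0.8, 0, 0, 0], [1, 0, 0, 0.8, 0, 0, 0], [1, 0, 0, 0.8, 0, 0, 0]],
])

```text
t: 6.9
eef_pos: [568.2, 144.2, 209.8]
ee_rot: [-2.099, -2.338, -0.0]
wrist_force: [-2.1, -0.3, 5.9]
width: 0.444
finger_force: 30.0
```

Floor contact (force +5.9 N). Release and rise.

Emit:
send_rows([
  [[0.3, 0, 0, 0, 0, 0, 0], [0.3, 0, 0, 0, 0, 0, 0], [0, 0, 0, 0, 0, 0, 0], [0, 0, 0, 0, 0, 0, 0], [0, 0, 0, 0, 0, 0, 0], [0, 0, 0, -5, 0, 0, 0], [0, 0, 0, -20, 0, 0, 0], [0, 0, 0, -50, 0, 0, 0], [0, 0, 0, -85, 0, 0, 0], [0, 0, 0, -110, 0, 0, 0]],
])

```text
t: 7.9
eef_pos: [568.5, 144.1, 321.4]
ee_rot: [2.098, 2.337, 0.003]
wrist_force: [1.5, 0.1, -0.5]
width: 1.001
finger_force: 0.0
```

```bash
python3 -c "
from h import *
go(*L['d'],150);go(*L['d'],56)"
```

```text
t 7.9 pos [568.5 144.1 321.4] shift [-375.2  -60.2    4.2] turn [ 0.14 -0.01  0.17] F [ 1.5  0.1 -0.5] w 1.001 ff 0.0
t 7.9 pos [568.5 144.1 321.4] shift [-375.2  -60.4   98.2] turn [ 0.14 -0.01  0.17] F [ 1.5  0.1 -0.5] w 1.001 ff 0.0
```

Emit:
send_rows([
  [[0, -12, -2, 0, 0, 0, 0], [0, -45, -7, 0, 0, 0, 0], [0, -90, -14, 0, 0, 0, 0], [0, -135, -21, 0, 0, 0, 0], [0, -180, -29, 0, 0, 0, 0], [0, -225, -36, 0, 0, 0, 0], [0, -270, -43, 0, 0, 0, 0], [0, -315, -50, 0, 0, 0, 0], [0, -350, -56, 0, 0, 0, 0], [0, -369, -59, 0, 0, 0, 0]],
])

```text
t: 8.9
eef_pos: [547.2, -234.1, 318.3]
ee_rot: [2.106, 2.331, -0.005]
wrist_force: [-0.9, 0.4, 0.8]
width: 0.999
finger_force: 0.0
```

Emit:
send_rows([
  [[0, -6, -1, 2, 0, 0, 0], [0, -6, -1, 4, 0, 0, 0], [0, -6, -1, 4, 0, 0, 0]],
])

```text
t: 9.2
eef_pos: [549.0, -233.3, 314.0]
ee_rot: [-2.094, -2.338, -0.001]
wrist_force: [-0.0, 0.7, -0.2]
width: 1.0
finger_force: 0.0
```

```bash
python3 -c "
from h import *
go(*L['d'],56)"
```

```text
t 9.2 pos [ 549.  -233.3  314. ] shift [-2.3 -0.1 91. ] turn [-0.08 -0.14  0.3 ] F [-0.   0.7 -0.2] w 1.0 ff 0.0
```

Emit:
send_rows([
  [[0, -1, 0, 15, 0, 0, 0], [0, -1, 0, 35, 0, 0, 0], [0, -1, 0, 60, 0, 0, 0], [0, -1, 0, 80, 0, 0, 0], [0, -1, 0, 89, 0, 0, 0], [0, -1, 0, 91, 0, 0, 0], [0, -1, 0, 91, 0, 0, 0], [0, -1, 0, 91, 0, 0, 0]],
])

```text
t: 10.0
eef_pos: [549.5, -236.0, 225.0]
ee_rot: [2.097, 2.337, 0.001]
wrist_force: [0.4, -0.2, 0.8]
width: 1.001
finger_force: 0.0
```

Emit:
send_rows([
  [[1, 0, 0, 0, 0, 0, 0], [1, 0, 0, 0, 0, 0, 0], [1, 0, 0, 0, 0, 0, 0], [1, 0, 0, 0, 0, 0, 0], [1, 0, 0, 0, 0, 0, 0], [1, 0, 0, 0, 0, 0, 0], [1, 0, 0, 0, 0, 0, 0], [1, 0, 0, 0, 0, 0, 0], [1, 0, 0, 0, 0, 0, 0], [1, 0, 0, 0, 0, 0, 0]],
])

```text
t: 11.0
eef_pos: [549.5, -236.0, 224.2]
ee_rot: [2.097, 2.337, 0.001]
wrist_force: [2.6, -0.8, 0.9]
width: 0.493
finger_force: 30.0
```

```bash
python3 -c "
from h import *
go(*W[3],160)"
```

```text
t 11.0 pos [ 549.5 -236.   224.2] shift [ 512.   59. -103.] turn [0.09 0.04 0.19] F [ 2.6 -0.8  0.9] w 0.493 ff 30.0
```

Emit:
send_rows([
  [[1, 0, 0, -8, 0, 0, 0], [1, 0, 0, -28, 0, 0, 0], [1, 0, 0, -56, 0, 0, 0], [1, 6, 1, -82, 0, 0, 0], [1, 24, 3, -96, 0, 0, 0], [1, 54, 6, -100, 0, 0, 0], [1, 90, 10, -100, 0, 0, 0], [1, 128, 15, -100, 0, 0, 0], [1, 168, 19, -100, 0, 0, 0], [1, 208, 24, -100, 0, 0, 0]],
])

```text
t: 12.0
eef_pos: [549.1, -25.6, 323.5]
ee_rot: [-2.098, -2.335, 0.004]
wrist_force: [1.0, -0.1, -3.2]
width: 0.492
finger_force: 30.0
```

Emit:
send_rows([
  [[1, 40, 5, 0, 0, 0, 0], [1, 80, 9, 0, 0, 0, 0], [1, 120, 14, 0, 0, 0, 0], [1, 160, 18, 0, 0, 0, 0], [1, 200, 23, 0, 0, 0, 0], [1, 240, 28, 0, 0, 0, 0], [1, 272, 31, 0, 0, 0, 0], [1, 292, 34, 0, 0, 0, 0], [1, 302, 35, 0, 0, 0, 0], [1, 304, 35, 0, 0, 0, 0]],
])

```text
t: 13.0
eef_pos: [552.4, 279.3, 323.5]
ee_rot: [-2.098, -2.338, 0.003]
wrist_force: [0.3, -0.3, -2.6]
width: 0.489
finger_force: 30.0
```

Emit:
send_rows([
  [[1, 0, 0, 10, 0, 0, 0], [1, 0, 0, 30, 0, 0, 0], [1, 0, 0, 55, 0, 0, 0], [1, 0, 0, 70, 0, 0, 0], [1, 0, 0, 75, 0, 0, 0], [1, 0, 0, 75, 0, 0, 0], [1, 0, 0, 75, 0, 0, 0]],
])

```text
t: 13.7
eef_pos: [553.2, 279.0, 249.8]
ee_rot: [2.099, 2.336, 0.002]
wrist_force: [0.3, -0.1, -2.9]
width: 0.496
finger_force: 30.0
```

```bash
python3 -c "
from h import *
go(*W[3],61.2)
d=shot('side','s3'); cv2.imwrite('pics/s3c.png',cv2.resize(d['color'][130:290,200:400,::-1],None,fx=4,fy=3.75,interpolation=cv2.INTER_CUBIC)[:600])"
```

```text
t 13.7 pos [553.2 279.  249.8] shift [ 0.4 -0.4 21.6] turn [ 0.1  -0.02  0.13] F [ 0.3 -0.1 -2.9] w 0.496 ff 30.0
```

View pics/s3c.png

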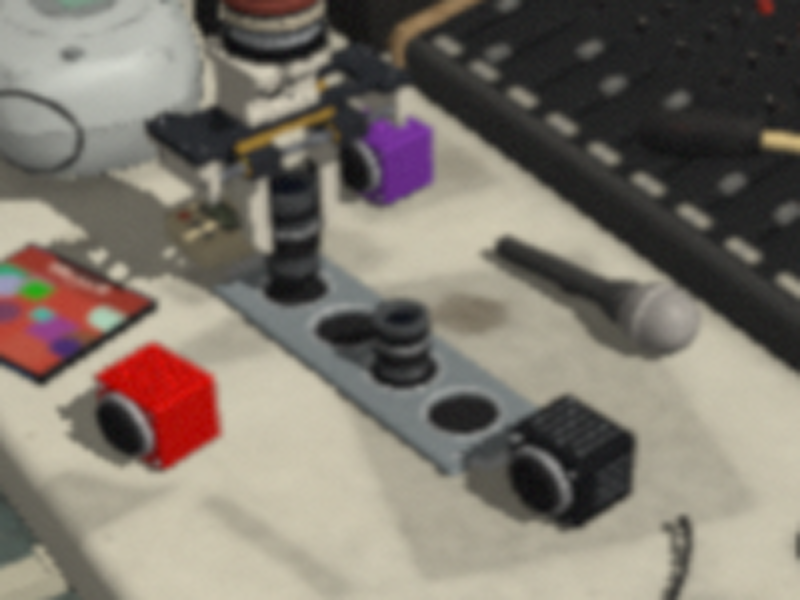

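Lens b stands in well 2 at (405,340), and d hangs upright over well 4 at (297,285). Lowering d.

Emit:
send_rows([
  [[1, 0, 0, 5, 0, 0, 0], [1, 0, 0, 11, 0, 0, 0], [1, 0, 0, 16, 0, 0, 0], [1, 0, 0, 19, 0, 0, 0], [1, 0, 0, 20, 0, 0, 0], [1, 0, 0, 20.5, 0, 0, 0], [1, 0, 0, 21, 0, 0, 0], [1, 0, 0, 21, 0, 0, 0]],
])

```text
t: 14.55
eef_pos: [552.6, 279.3, 228.2]
ee_rot: [-2.099, -2.338, -0.0]
wrist_force: [-0.3, -0.7, -1.1]
width: 0.491
finger_force: 30.0
```

Emit:
send_rows([
  [[1, 0, 0, 0.4, 0, 0, 0], [1, 0, 0, 0.8, 0, 0, 0], [1, 0, 0, 0.8, 0, 0, 0], [1, 0, 0, 0.8, 0, 0, 0]],
])

```text
t: 14.95
eef_pos: [552.6, 279.3, 228.2]
ee_rot: [-2.098, -2.338, -0.0]
wrist_force: [-2.4, -0.7, 5.9]
width: 0.488
finger_force: 30.0
```

On the floor. Release, rise.

Emit:
send_rows([
  [[0.3, 0, 0, 0, 0, 0, 0], [0.3, 0, 0, 0, 0, 0, 0], [0, 0, 0, 0, 0, 0, 0], [0, 0, 0, 0, 0, 0, 0], [0, 0, 0, 0, 0, 0, 0], [0, 0, 0, -5, 0, 0, 0], [0, 0, 0, -20, 0, 0, 0], [0, 0, 0, -50, 0, 0, 0], [0, 0, 0, -85, 0, 0, 0], [0, 0, 0, -105, 0, 0, 0]],
])

```text
t: 15.95
eef_pos: [553.3, 279.3, 336.4]
ee_rot: [2.097, 2.336, 0.008]
wrist_force: [0.9, -0.3, 0.6]
width: 0.994
finger_force: 0.0
```

```bash
python3 -c "
from h import *
go(*L['c'],150)"
```

```text
t 15.95 pos [553.3 279.3 336.4] shift [-675.7  -63.6   17.8] turn [ 0.31 -0.1   0.16] F [ 0.9 -0.3  0.6] w 0.994 ff 0.0
```

Emit:
send_rows([
  [[0, -12, -1, 0, 0, 0, 0], [0, -45, -4, 0, 0, 0, 0], [0, -90, -8, 0, 0, 0, 0], [0, -135, -13, 0, 0, 0, 0], [0, -180, -17, 0, 0, 0, 0], [0, -225, -21, 0, 0, 0, 0], [0, -270, -25, 0, 0, 0, 0], [0, -315, -30, 0, 0, 0, 0], [0, -360, -34, 0, 0, 0, 0], [0, -405, -38, 0, 0, 0, 0]],
])

```text
t: 16.95
eef_pos: [557.3, -129.9, 331.9]
ee_rot: [-2.099, -2.336, 0.002]
wrist_force: [0.1, 1.3, -0.1]
width: 0.999
finger_force: 0.0
```

Emit:
send_rows([
  [[0, -45, -4, 0, 0, 0, 0], [0, -90, -8, 0, 0, 0, 0], [0, -135, -13, 0, 0, 0, 0], [0, -180, -17, 5, 0, 0, 0], [0, -220, -21, 10, 0, 0, 0], [0, -250, -23, 14, 0, 0, 0], [0, -266, -25, 14, 0, 0, 0], [0, -271, -26, 14, 0, 0, 0], [0, -271, -26, 14, 0, 0, 0], [0, -271, -26, 14, 0, 0, 0]],
])

```text
t: 17.95
eef_pos: [562.0, -398.3, 318.0]
ee_rot: [-2.096, -2.338, -0.002]
wrist_force: [1.3, 0.1, -0.0]
width: 0.998
finger_force: 0.0
```

```bash
python3 -c "
from h import *
go(*L['c'],46)"
```

```text
t 17.95 pos [ 562.  -398.3  318. ] shift [ -1.3   0.6 105. ] turn [ 0.   -0.09  0.25] F [ 1.3  0.1 -0. ] w 0.998 ff 0.0
```

Emit:
send_rows([
  [[0, -1, 1, 15, 0, 0, 0], [0, -1, 1, 40, 0, 0, 0], [0, -1, 1, 70, 0, 0, 0], [0, -1, 1, 92, 0, 0, 0], [0, -1, 1, 102, 0, 0, 0], [0, -1, 1, 105, 0, 0, 0], [0, -1, 1, 105, 0, 0, 0], [0, -1, 1, 105, 0, 0, 0]],
])

```text
t: 18.75
eef_pos: [563.3, -400.8, 214.5]
ee_rot: [2.097, 2.336, 0.0]
wrist_force: [0.2, 0.0, 0.3]
width: 0.999
finger_force: 0.0
```

Emit:
send_rows([
  [[1, 0, 0, 0, 0, 0, 0], [1, 0, 0, 0, 0, 0, 0], [1, 0, 0, 0, 0, 0, 0], [1, 0, 0, 0, 0, 0, 0], [1, 0, 0, 0, 0, 0, 0], [1, 0, 0, 0, 0, 0, 0], [1, 0, 0, 0, 0, 0, 0], [1, 0, 0, 0, 0, 0, 0], [1, 0, 0, 0, 0, 0, 0], [1, 0, 0, 0, 0, 0, 0]],
])

```text
t: 19.75
eef_pos: [563.0, -400.5, 213.2]
ee_rot: [2.098, 2.338, 0.0]
wrist_force: [0.9, -0.5, -0.6]
width: 0.47
finger_force: 30.0
```

```bash
python3 -c "
from h import *
go(*W[2],160)"
```

```text
t 19.75 pos [ 563.  -400.5  213.2] shift [ 609.3   62.8 -113.9] turn [0.02 0.01 0.18] F [ 0.9 -0.5 -0.6] w 0.47 ff 30.0
```

Emit:
send_rows([
  [[1, 0, 0, -8, 0, 0, 0], [1, 0, 0, -28, 0, 0, 0], [1, 0, 0, -56, 0, 0, 0], [1, 6, 1, -82, 0, 0, 0], [1, 24, 2, -96, 0, 0, 0], [1, 54, 6, -100, 0, 0, 0], [1, 92, 9, -100, 0, 0, 0], [1, 132, 14, -100, 0, 0, 0], [1, 175, 18, -100, 0, 0, 0], [1, 218, 22, -100, 0, 0, 0]],
])

```text
t: 20.75
eef_pos: [560.6, -180.0, 313.4]
ee_rot: [-2.099, -2.337, 0.0]
wrist_force: [1.0, -0.4, -2.7]
width: 0.472
finger_force: 30.0
```

Emit:
send_rows([
  [[1, 43, 5, 0, 0, 0, 0], [1, 86, 9, 0, 0, 0, 0], [1, 129, 14, 0, 0, 0, 0], [1, 172, 18, 0, 0, 0, 0], [1, 215, 23, 0, 0, 0, 0], [1, 258, 27, 0, 0, 0, 0], [1, 300, 32, 0, 0, 0, 0], [1, 335, 36, 0, 0, 0, 0], [1, 362, 39, 0, 0, 0, 0], [1, 380, 40, 0, 0, 0, 0]],
])

```text
t: 21.75
eef_pos: [559.4, 203.5, 313.1]
ee_rot: [-2.094, -2.34, -0.0]
wrist_force: [-0.4, -0.4, -1.9]
width: 0.471
finger_force: 30.0
```

Emit:
send_rows([
  [[1, 7, 1, 0, 0, 0, 0], [1, 10, 1, 8, 0, 0, 0], [1, 10, 1, 28, 0, 0, 0], [1, 10, 1, 52, 0, 0, 0], [1, 10, 1, 68, 0, 0, 0], [1, 10, 1, 75, 0, 0, 0], [1, 10, 1, 75, 0, 0, 0], [1, 10, 1, 75, 0, 0, 0]],
])

```text
t: 22.55
eef_pos: [560.6, 209.8, 238.7]
ee_rot: [2.1, 2.335, 0.001]
wrist_force: [0.0, -0.3, -1.9]
width: 0.471
finger_force: 30.0
```

```bash
python3 -c "
from h import *
go(*W[2],50.2)
d=shot('side','s4'); cv2.imwrite('pics/s4c.png',cv2.resize(d['color'][130:290,200:400,::-1],None,fx=4,fy=3.75,interpolation=cv2.INTER_CUBIC)[:600])"
```

```text
t 22.55 pos [560.6 209.8 238.7] shift [ 2.3 -0.6 21.5] turn [0.06 0.02 0.09] F [ 0.  -0.3 -1.9] w 0.471 ff 30.0
```

View pics/s4c.png

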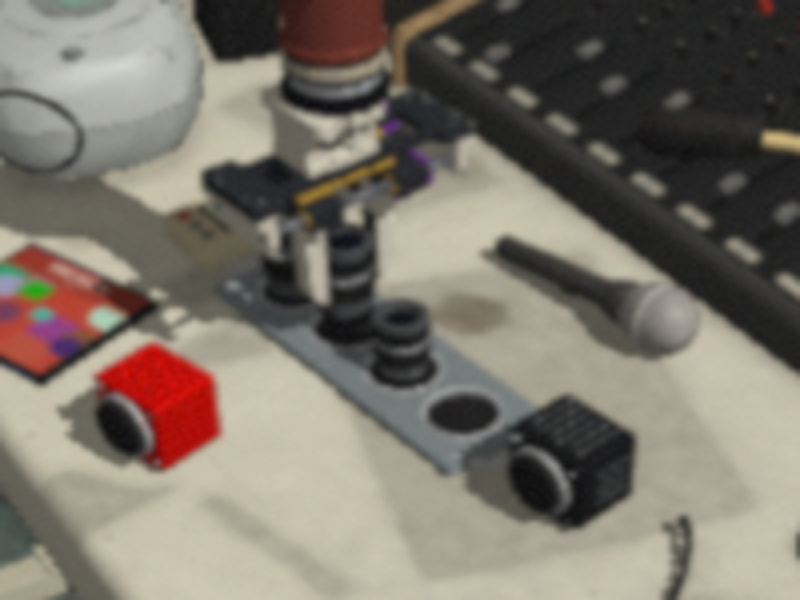

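Lens c is upright over well 3 (348,325), and d stands behind it in well 4. Lowering with a small x fix.

Emit:
send_rows([
  [[1, 1, 0, 5, 0, 0, 0], [1, 1, 0, 11, 0, 0, 0], [1, 1, 0, 16, 0, 0, 0], [1, 1, 0, 19, 0, 0, 0], [1, 1, 0, 20, 0, 0, 0], [1, 1, 0, 20.5, 0, 0, 0], [1, 1, 0, 21, 0, 0, 0], [1, 1, 0, 21, 0, 0, 0]],
])

```text
t: 23.4
eef_pos: [560.0, 211.7, 217.2]
ee_rot: [2.099, 2.338, 0.0]
wrist_force: [-0.6, -0.1, -1.5]
width: 0.471
finger_force: 30.0
```

Emit:
send_rows([
  [[1, 0, 0, 0.4, 0, 0, 0], [1, 0, 0, 0.8, 0, 0, 0], [1, 0, 0, 0.8, 0, 0, 0], [1, 0, 0, 0.8, 0, 0, 0]],
])

```text
t: 23.8
eef_pos: [560.0, 211.7, 217.1]
ee_rot: [2.099, 2.338, 0.001]
wrist_force: [-1.7, -0.5, 4.9]
width: 0.469
finger_force: 30.0
```

Emit:
send_rows([
  [[0.3, 0, 0, 0, 0, 0, 0], [0.3, 0, 0, 0, 0, 0, 0], [0, 0, 0, 0, 0, 0, 0], [0, 0, 0, 0, 0, 0, 0], [0, 0, 0, 0, 0, 0, 0], [0, 0, 0, -5, 0, 0, 0], [0, 0, 0, -20, 0, 0, 0], [0, 0, 0, -50, 0, 0, 0], [0, 0, 0, -85, 0, 0, 0], [0, 0, 0, -105, 0, 0, 0]],
])

```text
t: 24.8
eef_pos: [560.6, 211.6, 325.5]
ee_rot: [2.097, 2.336, 0.007]
wrist_force: [0.3, 1.3, 0.4]
width: 1.004
finger_force: 0.0
```

```bash
python3 -c "
from h import *
go(*L['a'],150)"
```

```text
t 24.8 pos [560.6 211.6 325.5] shift [-546.6 -173.7    6.9] turn [ 0.3  -0.07  0.16] F [0.3 1.3 0.4] w 1.004 ff 0.0
```

Emit:
send_rows([
  [[0, -12, -4, 0, 0, 0, 0], [0, -45, -14, 0, 0, 0, 0], [0, -88, -28, 0, 0, 0, 0], [0, -130, -41, 0, 0, 0, 0], [0, -172, -55, 0, 0, 0, 0], [0, -214, -68, 0, 0, 0, 0], [0, -256, -81, 0, 0, 0, 0], [0, -298, -95, 0, 0, 0, 0], [0, -340, -108, 0, 0, 0, 0], [0, -382, -121, 0, 0, 0, 0]],
])

```text
t: 25.8
eef_pos: [479.1, -183.2, 321.2]
ee_rot: [-2.099, -2.336, 0.001]
wrist_force: [1.0, -0.5, -0.0]
width: 1.003
finger_force: 0.0
```

Emit:
send_rows([
  [[0, -42, -13, 0, 0, 0, 0], [0, -84, -27, 0, 0, 0, 0], [0, -120, -38, 5, 0, 0, 0], [0, -147, -47, 10, 0, 0, 0], [0, -161, -52, 15, 0, 0, 0], [0, -165, -53, 20, 0, 0, 0], [0, -165, -53, 20, 0, 0, 0], [0, -165, -53, 20, 0, 0, 0]],
])

```text
t: 26.6
eef_pos: [446.5, -348.9, 301.0]
ee_rot: [-2.094, -2.34, -0.002]
wrist_force: [0.0, 0.4, -0.2]
width: 1.0
finger_force: 0.0
```

```bash
python3 -c "
from h import *
go(*L['a'],30)"
```

```text
t 26.6 pos [ 446.5 -348.9  301. ] shift [ -1.7  -0.2 104. ] turn [-0.01 -0.12  0.34] F [ 0.   0.4 -0.2] w 1.0 ff 0.0
```

Emit:
send_rows([
  [[0, 0, 0, 15, 0, 0, 0], [0, 0, 0, 40, 0, 0, 0], [0, 0, 0, 70, 0, 0, 0], [0, 0, 0, 92, 0, 0, 0], [0, 0, 0, 101, 0, 0, 0], [0, 0, 0, 103, 0, 0, 0], [0, 0, 0, 103, 0, 0, 0], [0, 0, 0, 103, 0, 0, 0]],
])

```text
t: 27.4
eef_pos: [446.3, -350.9, 199.6]
ee_rot: [2.096, 2.337, 0.0]
wrist_force: [-0.7, 0.7, 0.7]
width: 0.999
finger_force: 0.0
```

Emit:
send_rows([
  [[1, 0, 0, 0, 0, 0, 0], [1, 0, 0, 0, 0, 0, 0], [1, 0, 0, 0, 0, 0, 0], [1, 0, 0, 0, 0, 0, 0], [1, 0, 0, 0, 0, 0, 0], [1, 0, 0, 0, 0, 0, 0], [1, 0, 0, 0, 0, 0, 0], [1, 0, 0, 0, 0, 0, 0], [1, 0, 0, 0, 0, 0, 0], [1, 0, 0, 0, 0, 0, 0]],
])

```text
t: 28.4
eef_pos: [445.9, -350.8, 198.3]
ee_rot: [2.098, 2.338, 0.0]
wrist_force: [0.2, 0.6, -0.1]
width: 0.438
finger_force: 30.0
```

```bash
python3 -c "
from h import *
go(*W[0],130)"
```

```text
t 28.4 pos [ 445.9 -350.8  198.3] shift [410.8 173.5 -98.7] turn [0.01 0.01 0.18] F [ 0.2  0.6 -0.1] w 0.438 ff 30.0
```

Emit:
send_rows([
  [[1, 0, 0, -8, 0, 0, 0], [1, 0, 0, -28, 0, 0, 0], [1, 0, 0, -56, 0, 0, 0], [1, 6, 3, -82, 0, 0, 0], [1, 24, 10, -96, 0, 0, 0], [1, 54, 23, -100, 0, 0, 0], [1, 90, 38, -100, 0, 0, 0], [1, 128, 54, -100, 0, 0, 0], [1, 168, 71, -100, 0, 0, 0], [1, 208, 88, -100, 0, 0, 0]],
])

```text
t: 29.4
eef_pos: [510.8, -133.1, 298.8]
ee_rot: [-2.099, -2.337, 0.0]
wrist_force: [0.1, -0.7, -2.0]
width: 0.44
finger_force: 30.0
```

Emit:
send_rows([
  [[1, 40, 17, 0, 0, 0, 0], [1, 80, 34, 0, 0, 0, 0], [1, 118, 50, 0, 0, 0, 0], [1, 152, 64, 0, 0, 0, 0], [1, 180, 76, 0, 0, 0, 0], [1, 196, 83, 0, 0, 0, 0], [1, 202, 86, 0, 0, 0, 0], [1, 203, 86, 3, 0, 0, 0], [1, 203, 86, 12, 0, 0, 0], [1, 203, 86, 30, 0, 0, 0]],
])

```text
t: 30.4
eef_pos: [574.7, 74.0, 268.8]
ee_rot: [2.101, 2.332, 0.001]
wrist_force: [1.5, -0.2, -1.0]
width: 0.435
finger_force: 30.0
```

Emit:
send_rows([
  [[1, 0, 0, 20, 0, 0, 0], [1, 0, 0, 36, 0, 0, 0], [1, 0, 0, 45, 0, 0, 0], [1, 0, 0, 45, 0, 0, 0], [1, 0, 0, 45, 0, 0, 0]],
])

```text
t: 30.9
eef_pos: [574.7, 75.5, 223.6]
ee_rot: [2.1, 2.336, -0.0]
wrist_force: [-0.5, -0.2, -1.4]
width: 0.437
finger_force: 30.0
```

```bash
python3 -c "
from h import *
go(*W[0],35.3)
d=shot('side','s5'); cv2.imwrite('pics/s5c.png',cv2.resize(d['color'][130:290,200:400,::-1],None,fx=4,fy=3.75,interpolation=cv2.INTER_CUBIC)[:600])"
```

```text
t 30.9 pos [574.7  75.5 223.6] shift [ 0.9 -0.5 21.3] turn [0.01 0.03 0.09] F [-0.5 -0.2 -1.4] w 0.437 ff 30.0
```

View pics/s5c.png

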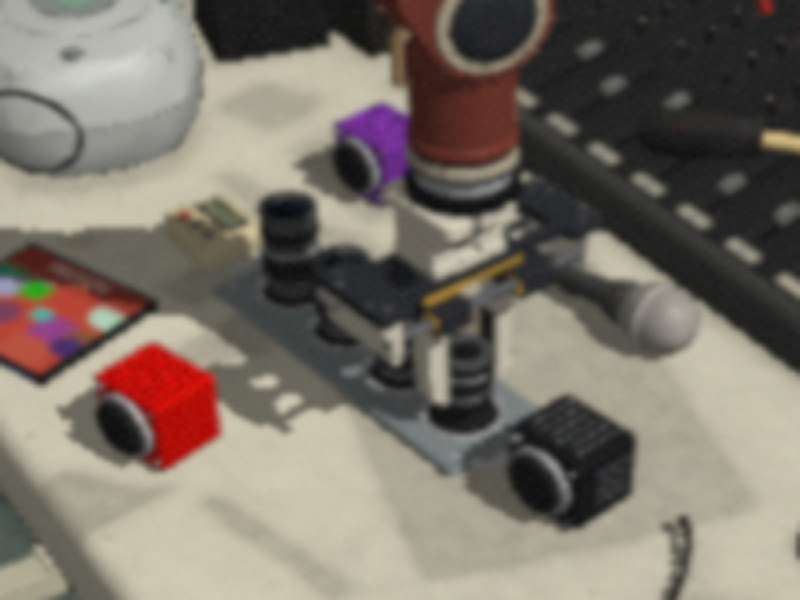

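Lens a is upright over well 1 (463,405), with the others standing. Lowering.

Emit:
send_rows([
  [[1, 0, 0, 5, 0, 0, 0], [1, 0, 0, 11, 0, 0, 0], [1, 0, 0, 16, 0, 0, 0], [1, 0, 0, 19, 0, 0, 0], [1, 0, 0, 20, 0, 0, 0], [1, 0, 0, 20.5, 0, 0, 0], [1, 0, 0, 21, 0, 0, 0], [1, 0, 0, 21, 0, 0, 0]],
])

```text
t: 31.75
eef_pos: [574.6, 76.5, 202.4]
ee_rot: [2.098, 2.338, 0.0]
wrist_force: [0.4, 0.3, -0.9]
width: 0.435
finger_force: 30.0
```

Emit:
send_rows([
  [[1, 0, 0, 0.4, 0, 0, 0], [1, 0, 0, 0.8, 0, 0, 0], [1, 0, 0, 0.8, 0, 0, 0], [1, 0, 0, 0.8, 0, 0, 0]],
])

```text
t: 32.15
eef_pos: [574.6, 76.5, 202.3]
ee_rot: [2.099, 2.338, 0.001]
wrist_force: [-1.4, 0.3, 5.8]
width: 0.437
finger_force: 30.0
```

Floor contact. Release, rise and move clear, then check from the top.

Emit:
send_rows([
  [[0.3, 0, 0, 0, 0, 0, 0], [0.3, 0, 0, 0, 0, 0, 0], [0, 0, 0, 0, 0, 0, 0], [0, 0, 0, 0, 0, 0, 0], [0, 0, 0, 0, 0, 0, 0], [0, 0, 0, -5, 0, 0, 0], [0, 0, 0, -25, 0, 0, 0], [0, 0, 0, -60, 0, 0, 0], [0, 0, 0, -95, 0, 0, 0], [0, 0, 0, -120, 0, 0, 0]],
])

```text
t: 33.15
eef_pos: [574.8, 76.3, 324.2]
ee_rot: [2.097, 2.336, 0.003]
wrist_force: [0.3, 0.6, 0.9]
width: 0.995
finger_force: 0.0
```

Emit:
send_rows([
  [[0, -15, -3, 0, 0, 0, 0], [0, -50, -8, 0, 0, 0, 0], [0, -90, -14, 0, 0, 0, 0], [0, -130, -20, 0, 0, 0, 0], [0, -170, -26, 0, 0, 0, 0], [0, -210, -32, 0, 0, 0, 0], [0, -245, -37, 0, 0, 0, 0], [0, -265, -39, 0, 0, 0, 0], [0, -270, -40, 0, 0, 0, 0], [0, -270, -40, 0, 0, 0, 0]],
])

```text
t: 34.15
eef_pos: [563.1, -197.0, 320.8]
ee_rot: [-2.1, -2.335, 0.001]
wrist_force: [0.7, 0.6, -1.1]
width: 1.001
finger_force: 0.0
```

Run:
```python
from h import *
d=shot('top','t2'); p=world(d).reshape(-1,3)
for n,(x,y),h in zip('abcd',W,(50,62,76,92)):
    m=(np.hypot(p[:,0]-x,p[:,1]-y)<40)&(p[:,2]>h-8)&(p[:,2]<h+8); c=p[m]
    print(n,'exp top',h,'top',np.percentile(c[:,2],90).round(1),'ctr',c[:,:2].mean(0).round(1),'well',(x,y),m.sum())
d=shot('side','s6'); cv2.imwrite('pics/s6c.png',cv2.resize(d['color'][130:290,200:400,::-1],None,fx=4,fy=3.75,interpolation=cv2.INTER_CUBIC))
s=state(); print(s['t'],s['width'],s['dq'].round(3))
```

```text
a exp top 50 top 52.4 ctr [572.8  75.1] well (574.1, 76.3) 272
b exp top 62 top 64.2 ctr [566.3 144.8] well (567, 144) 285
c exp top 76 top 77.4 ctr [558.4 212.4] well (559.8, 212) 321
d exp top 92 top 93.2 ctr [551. 280.] well (552.8, 279.4) 366
34.25 0.9978878132035083 [-0.017 -0.003 -0.006 -0.004  0.001 -0.001  0.   ]
```

View pics/s6c.png

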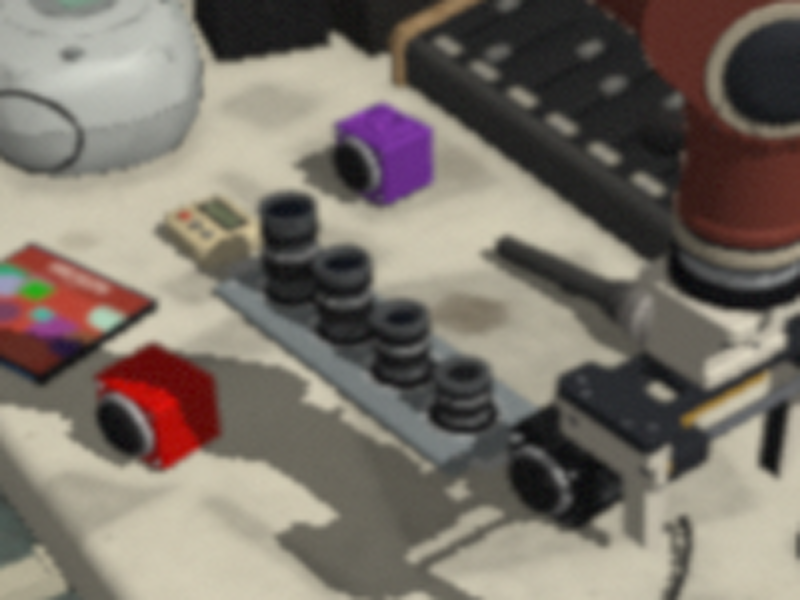

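All four stand upright at crop (463,395), (402,340), (343,295) and (289,250), in order with the shortest by the camera. Their tops are at the heights expected on the well floors, with the same ~2 mm bias measured at the start.

```bash
python3 -c "
from h import *
print(close_job())"
```

```text
the job is handed in; nothing more can be done
None
```

The job is handed in: all four lenses stand upright and released on their well floors, from the shortest in the well nearest the box camera to the longest in the farthest, finished at about 34 s.

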